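# Shut a lock-shield valve with its loose key

## Task

Shut the brass valve on the pipe rig with its loose key: flip the dust cap of the slanting shield right back to its stop, stand the key down in the shield and feel round until its socket drops over the three-cornered spindle head inside and its flange sits home on the rim, then screw clockwise until the valve is fully shut. Leave the key standing home and the cap back; do not disturb the jar, the spanner, the bolt or the tape cassette.

Things in the scene. Friction and masses are not known exactly. Their poses are not given: they have to be found in the camera images.
- valve_key: the loose dark steel key, 66 mm high, about 0.2 kg, standing upright on its hub on the worktop. Origin: centre of the hub's underside; z up along the key's axis. From below: round hub 36 mm across, 28 mm long (its foot tapers to 33 mm over the first 3 mm), flange 47 mm across, 5 mm thick (z = 28 to 33 mm), then a flat wing to grip, 12 mm thick (along y), 50 mm wide (along x), z = 33 to 66 mm.
- key_shoulder (a point): point on the key's axis at the underside of its flange (28 mm above the key's origin), axes as the key's. When the key is home this point lies at the centre of the shield's mouth.
- key_socket (a point): point on the key's axis at the mouth of its socket (the key's origin), axes as the key's. The socket in the hub's underside is an equilateral triangle in section, 12.5 mm deep, its flats 8 mm from the axis (one flat faces +x), about 2 mm wider all round than the spindle head.
- shield: the brass lock shield, a round cup on the valve's leaning bonnet: outside 50 mm, bore 39 mm, 32 mm deep. Origin: centre of its mouth (rim plane), 137 mm above the worktop; z points out of the mouth along the valve's axis, 35 degrees from vertical, leaning to the rig's front; y is level. x points up the slant, away from the lean.
- spindle_top (a point): point on the shield's axis at the top of the spindle's three-cornered steel head, 18 mm below the rim (corners 12 mm from the axis, flats 6 mm); axes are the shield's, not the head's. The head's angle is not given and differs every time. A key not yet engaged stops with its flange 10 mm above the rim; within about 10 degrees of one of three angles 120 degrees apart it drops those 10 mm.
- dust_cap (a joint): angle of the brass dust cap in rad: 0 is shut on the rim, it grows as the cap is lifted and flipped back over its upper side, hard stop at 3.0 (lying back almost level with the rim); starts at 0 to 0.3. A stiff hinge: it stays where it is left (about 0.05 N m).
- cap_hinge (a point): point in the middle of the cap's hinge pin, 33 mm from the shield's axis on its upper side (shield x = +33 mm, z = +3 mm); the pin lies along the shield's y, which stays the cap's y. The cap is a disc 52 mm across, 5 mm thick; with the cap shut the cap's axes are the shield's.
- cap_tongue (a point): grip point on the tongue by which the cap is lifted, 80 mm from the hinge pin along the cap's -x. The tongue is 12 mm wide (along y), 7 mm thick and stands out 30 mm from the disc's lower edge (59 to 91 mm from the pin); pinched across its width it can swing between the finger pads.
- spindle (a joint): angle of the valve spindle in rad: 0 is fully shut (hard stop), negative is open; grows as it is turned clockwise seen from outside the mouth; starts at -1.1 to -0.6. It tells nothing of the head's angle. The spindle takes about 0.3 N m to turn, far more than a light press drags round, keeps its height, and is turned by the engaged key only, after up to 24 degrees of free play.
- valve_rig: the fixed rig: grey base plate 250 x 120 x 10 mm bearing a 27 mm pipe at 52 mm height along its x, the brass valve in the middle, a round gauge (62 mm, top at 147 mm) at the far end (x = +98 to +128 mm). Origin: centre of the plate's underside; x points to the gauge, the bonnet leans to -x, its mouth 60 mm before the origin.
- jar: small clear jar with a blue lid, 64 mm across, 56 mm high, standing loose to the right of the rig; origin at the centre of its underside
- spanner: combination spanner 148 mm long (its y), 30 mm wide, 6 mm thick, lying loose; origin at the centre of its underside
- hex_bolt: hex bolt 52 mm long (its y), 17 mm high, lying loose near the front edge; origin at the centre of its underside
- tape_cassette: cream cassette with a dark window, 46 x 67 x 15 mm, lying loose to the left of the rig (another like it lies farther off, fixed); origin at the centre of its underside
Things that resemble listed ones, but are neither listed nor needed, are in the scene too. Leave any green or orange look-alike of the valve_key alone.

How it is judged:
By the outcome, as a careful person would: the job done as asked, in the order asked, and still so for the second after the job is handed in, with the robot touching nothing.
It also fails if it takes over 72 s, if anything falls off the work surface, if the arm or the gripper's body presses on something with over 40 N, if the wrist force passes 120 N, or if a joint passes its speed limit or range.

## Robot

A 7-joint arm with a two-finger parallel gripper is mounted at the origin on a cart in front of the work surface, level with it; the furniture and walls round the work are solid. World frame = base frame: x ahead of the robot, y to its left, z up, the work surface at z = 0. Lengths are in mm, angles in rad, forces in N, time in s.
With the tool pointing down it reaches from about 400 to 875 mm from the base axis. Payload 4.4 kg.
Tool frame: the origin (TCP) lies midway between the tips of the shut fingers; the grasp point (between the pads) lies ctrl.grip_depth behind it (ctrl.grip_depth is the distance from the TCP to the grasp point, in mm); z points along the fingers, y is the line along which they close (so a half turn about z gives the same grasp; the last joint's range is limited). The gripper opens to 85 mm and grips with 20 to 120 N. Pads are 22 mm wide; open, the fingers measure 114 mm over their backs; the gripper's body (76 mm by 85 mm) begins 54 mm behind the grasp point. The pads swing forward as they close: fully open they stand 13 mm farther back than shut.
Start: joints at [1.084, 0.628, 0.038, 1.517, -0.027, 0.996, -0.02], TCP at [265.547, -593.298, 231.313] pointing down, gripper open.
Joint ranges: [-3.06, 3.06], [-0.37, 2.12], [-1.25, 1.32], [0.18, 2.47], [-1.1, 4.24], [0.23, 1.98], [-2.94, 2.94]. Speed limits (rad/s): [2.57, 2.57, 3.14, 3.14, 3.14, 3.14, 3.14].

## Interface

Orientations are given as [roll, pitch, yaw] about the fixed x, y, z axes, in that order (R = Rz(yaw) Ry(pitch) Rx(roll)).
In Python, from cell import ctrl gives the robot as it stands.
- The arm moves only by the tool carry_out, never from a script. Its argument "deltas" is one flat list of numbers, 7 for each row, row after row: the turn, a rotation vector about the tool's x, y, z in degrees, then the shift along the tool's x, y, z in m, then the closure, from -1 (fully open) to 1 (shut). In form: [wx, wy, wz, dx, dy, dz, claw, wx, wy, wz, dx, dy, dz, claw, ...]. A call has 1 to 12 rows; each row shifts and turns the commanded pose from where the row before left it, along the tool's axes as they then stand; what a row does not reach is not made up. A row lasts 1/8 s, in which the tool goes at most 62.5 mm and 10.7 degrees, less where a joint would pass 70% of its speed; a pose out of reach is approached as far as the arm can. A call with a gripper value outside its range is refused whole. The fingers move at their own pace and stop on an object; the grip force is fixed at half the most. Time passes only in rows, so rows that do not move let the fingers close. It gives the time, the measured TCP pose, the force, the opening and the grip force at its end, in the units of the state.
- ctrl.read_state(): the state, without advancing time (a new reading comes with each control period).
- ctrl.get_image(name): name is "side" or "top" or "wrist"; returns the picture (420x560x3 uint8, red, green, blue); there is no depth.
- ctrl.calibration(name): a dict with "mtx" (3x3 intrinsics, pixels), "distortion" ([k1, k2, p1, p2, k3] as OpenCV has them; the pictures are not rectified), "R" (3x3) and "t" (3): a world point X has camera coordinates R X + t. Camera axes: x right, y down, z forward; pixel columns grow to the right and rows downward; lengths in mm; the calibration is good to about 2 mm. A picture is of the moment at which its call begins: read the wrist's pose just before it. calibration takes no time and is no camera call; for the wrist camera it gives the pose at the moment of the call.
- ctrl.finish_job(): hands the job in; it is judged then, once.
The state is a dict: "clock": time; "qpos": joint angles; "qd": joint speeds; "tau": joint torques, N m; "eef_pos": TCP position; "tool_rot": TCP orientation; "force": force on the tool from outside, world axes, zero at the start; "torque": the same for the moment, N m; "width": finger opening in mm; "gripper_force": force on a finger pad.
Only numpy, scipy, OpenCV 4.12 (cv2) and the standard library are available. Lean on these libraries where they do the work, as an engineer would, in place of code of your own. Each camera call takes 0.05 s, during which the arm holds its last target. There are 200 camera calls.

## Working session

There is one attempt and no reset: what is moved stays moved. The work goes in short steps, Python scripts to look and compute and a tool call to move; the robot and the scene stay as the last step left them, time stands still between calls to the robot, and variables do not carry over. Pictures are saved under pics/ and viewed, at most 10 in all, crops included, and the job is handed in when it is done.

Besides the shell and the picture viewer there is one more tool, called after "Emit:" as name(argument=value, ...) on one line, values as JSON. carry_out: Moves the arm, as the interface text tells. Its arguments: {"type":"object","properties":{"deltas":{"type":"array"}},"required":["deltas"]}

```bash
ls; mkdir -p pics
python3 - <<'E'
from cell import ctrl
import cv2,numpy as np
s=ctrl.read_state();print(s, ctrl.grip_depth)
for n in("side","top"):
    im=ctrl.get_image(n);cv2.imwrite(f"pics/{n}0.png",im[:,:,::-1])
    c=ctrl.calibration(n);print(n,c)
E
```

```text
pics
{'clock': 0.0, 'qpos': array([ 1.08420604,  0.62936747,  0.03851087,  1.5183981 , -0.0270175 ,
        0.99630771, -0.02001077]), 'qd': array([-0.00052844,  0.00125698, -0.00222375, -0.00124735, -0.00097553,
        0.00011475,  0.0012736 ]), 'tau': array([ 1.47326311e-03, -5.63392246e+01,  1.22593246e+00, -1.93442845e+01,
        1.08363898e-02,  1.04389715e-02,  2.24264170e-05]), 'eef_pos': array([ 265.24227537, -592.71073091,  230.36690717]), 'tool_rot': array([-3.13963264e+00,  5.36206669e-05,  4.20713607e-01]), 'force': array([ 0.42099683, -0.30300541, -0.99489041]), 'torque': array([ 0.04433652, -0.03169435, -0.04221227]), 'gripper_force': 0.0, 'width': 85.67902981413053} 18.700000000000003
side {'mtx': array([[446.98297391,   0.        , 281.20922824],
       [  0.        , 446.98297391, 213.69809568],
       [  0.        ,   0.        ,   1.        ]]), 'distortion': array([-0.02278401,  0.        ,  0.        ,  0.        ,  0.        ]), 'R': array([[-0.9289674 , -0.36987746,  0.0144992 ],
       [-0.21222997,  0.50011682, -0.83954845],
       [ 0.30327876, -0.78299031, -0.54309131]]), 't': array([357.61447216, 315.02884837, 753.13426958])}
top {'mtx': array([[408.85570879,   0.        , 279.71938001],
       [  0.        , 408.85570879, 206.57705949],
       [  0.        ,   0.        ,   1.        ]]), 'distortion': array([-0.04219202,  0.        ,  0.        ,  0.        ,  0.        ]), 'R': array([[ 0.02903152, -0.99942974, -0.01724428],
       [-0.9933733 , -0.02692773, -0.11173352],
       [ 0.11120546,  0.0203738 , -0.99358857]]), 't': array([-245.3643423 ,  487.789066  ,  914.40787371])}
```

View pics/top0.png

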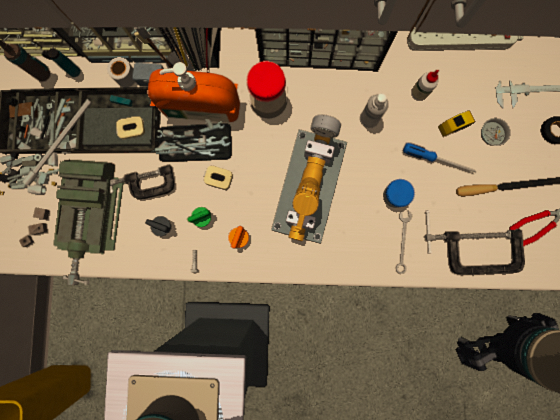

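View pics/side0.png

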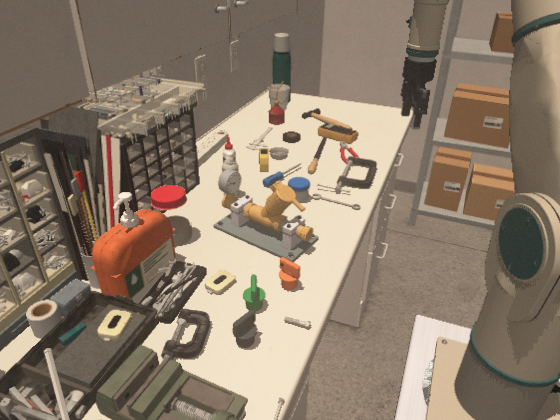

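The top view shows three key-like things: dark (159,227), green (201,216) and orange (239,237). The dark steel one fits the valve_key, since the green and orange ones are look-alikes. The rig is at about (310,185), with the gauge at the far end (325,125). I'll confirm with one enlarged crop.

```bash
cat > h.py <<'E'
import numpy as np,cv2
from cell import ctrl
from scipy.spatial.transform import Rotation as Ro
def ray(cal,uv):
    p=cv2.undistortPoints(np.array(uv,float).reshape(-1,1,2),cal["mtx"],cal["distortion"]).reshape(-1,2)
    d=np.c_[p,np.ones(len(p))]@cal["R"]; o=-cal["R"].T@cal["t"]
    return o,d
def onz(cal,uv,z):
    o,d=ray(cal,uv); return o+d*((z-o[2])/d[:,2])[:,None]
def tri(c1,uv1,c2,uv2):
    o1,d1=ray(c1,uv1);o2,d2=ray(c2,uv2);out=[]
    for a,b in zip(d1,d2):
        s=np.linalg.lstsq(np.c_[a,-b],o2-o1,rcond=None)[0]
        p,q=o1+a*s[0],o2+b*s[1]; out.append(np.r_[(p+q)/2,np.linalg.norm(p-q)])
    return np.array(out)
def proj(cal,X):
    return cv2.projectPoints(np.array(X,float).reshape(-1,1,3),cv2.Rodrigues(cal["R"])[0],cal["t"],cal["mtx"],cal["distortion"])[0].reshape(-1,2)
def st():
    s=ctrl.read_state();return s,np.array(s["eef_pos"]),Ro.from_euler("xyz",s["tool_rot"]).as_matrix()
E
python3 - <<'E'
import cv2,numpy as np
from h import *
t=cv2.imread("pics/top0.png");s=cv2.imread("pics/side0.png")
c=lambda im,x,y,w,h,k:cv2.resize(im[y:y+h,x:x+w],None,fx=k,fy=k,interpolation=cv2.INTER_CUBIC)
A=c(t,260,105,100,150,4) #400x600
B=c(t,135,200,50,50,6);C=c(s,215,300,66,50,6)
D=np.zeros((600,400,3),np.uint8);D[:300,:300]=B;D[300:,:396]=C
cv2.imwrite("pics/c1.png",np.hstack([A,D]))
ct=ctrl.calibration("top")
hsv=cv2.cvtColor(t,cv2.COLOR_BGR2HSV)
print("bench pt",onz(ct,[[159,227]],60),onz(ct,[[400,193]],56),onz(ct,[[217,178]],15))
E
```

```text
bench pt [[437.72423885  34.31646653  60.        ]] [[ 528.72311786 -499.20791006   56.        ]] [[559.20812905 -81.98857547  15.        ]]
```

View pics/c1.png

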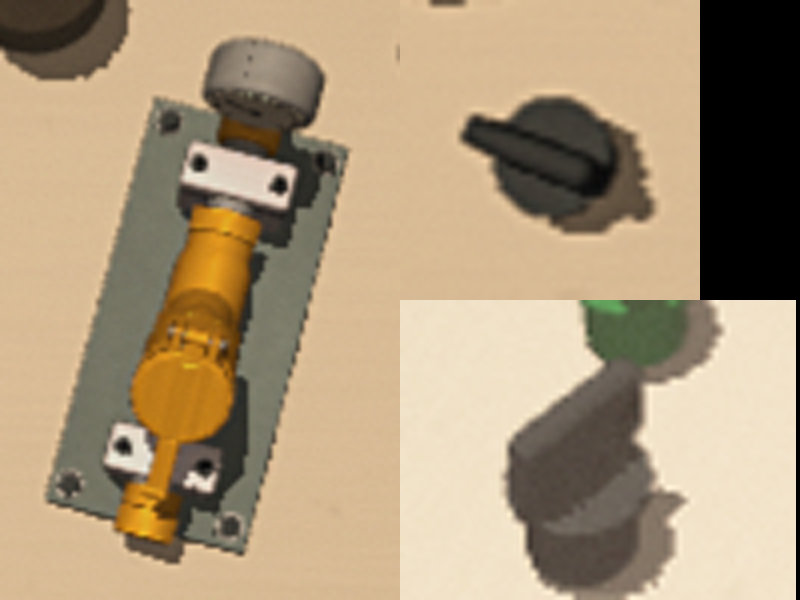

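The dark key (left crop, axis near (553,155)) is confirmed, with its wing running from (467,130) to (605,178). The plate corners are at crop (155,98), (348,150), (243,553) and (47,502). The cap is shut, with its disc at (183,395) and its tongue running down to about (165,490).

Run:
```python
from h import *
np.set_printoptions(precision=1,suppress=True)
ct=ctrl.calibration("top");cs=ctrl.calibration("side")
T=lambda q,x,y,k:np.array(q,float)/k+[x-.5+.5/k,y-.5+.5/k]
q=T([(155,98),(348,150),(243,553),(47,502)],260,105,4)
P=onz(ct,q,10);print(P,[np.linalg.norm(P[i]-P[i-3]) for i in range(4)])
c=P.mean(0);v=P[0]+P[1]-P[2]-P[3];w=P[0]+P[3]-P[1]-P[2]
print("rig",c,np.arctan2(v[1],v[0]),np.arctan2(w[1],w[0])-np.pi/2)
W=onz(ct,T([(68,125),(206,180)],135,200,6),66);print("wing",W,np.linalg.norm(W[0]-W[1]),W.mean(0))
# dark mask flange
t=cv2.imread("pics/top0.png");g=t[200:250,135:185].max(2)
m=(g<75).astype(np.uint8);n,l,s,cc=cv2.connectedComponentsWithStats(m);print(s,cc)
print("flange",onz(ct,T([(155,155)],135,200,6),33))
yaw=np.arctan2(v[1],v[0]);print("yaw",yaw)
Rz=Ro.from_euler("z",yaw).as_matrix()
mouth=np.r_[c[:2],0]+Rz@[-60,0,137]
S=Rz@np.c_[[np.cos(.611),0,np.sin(.611)],[0,1,0],[-np.sin(.611),0,np.cos(.611)]]
hinge=mouth+S@[33,0,3]
print("mouth",mouth,"hinge",hinge);print(S)
for a in(0,.15,.3):
    tg=hinge+S@np.array([-80*np.cos(a),0,80*np.sin(a)]);print(a,tg,proj(ct,tg),proj(cs,tg))
print(proj(ct,[mouth,hinge]),proj(cs,[mouth,hinge]))
```

```text
[[ 683.5 -270.4   10. ]
 [ 654.5 -385.7   10. ]
 [ 414.4 -327.6   10. ]
 [ 440.7 -213.5   10. ]] [np.float64(118.90135009189345), np.float64(247.09932678892156), np.float64(117.11791787421494), np.float64(249.38813302324178)]
rig [ 548.3 -299.3   10. ] -0.2338152837468946 -0.23613569563246184
wing [[451.1  62.6  66. ]
 [432.4  10.   66. ]] 55.87951273705369 [441.7  36.3  66. ]
[[   0    0   50   50 2160]
 [  11   17   26   20  340]] [[24.5 24.3]
 [24.7 25.8]]
flange [[442.9  39.8  33. ]]
yaw -0.2338152837468946
mouth [ 489.9 -285.4  137. ] hinge [ 514.5 -291.3  158.4]
[[ 0.8  0.2 -0.6]
 [-0.2  1.   0.1]
 [ 0.6  0.   0.8]]
0 [ 450.8 -276.1  112.5] [[299.9 223.4]] [[299.4 208.1]]
0.15 [ 444.8 -274.7  122.8] [[299.2 225.9]] [[301.8 205.1]]
0.3 [ 440.4 -273.6  133.9] [[298.8 227.7]] [[303.6 201.7]]
[[305.3 203.4]
 [309.  189.8]] [[285.5 193.8]
 [276.8 182.7]]
```

```bash
cat >> h.py <<'E'
yaw=-0.235
C=np.array([548.3,-299.3])
def frames(C=C,yaw=yaw):
    Rz=Ro.from_euler("z",yaw).as_matrix();b=np.radians(35)
    m=np.r_[C,0]+Rz@[-60,0,137]
    S=Rz@np.c_[[np.cos(b),0,np.sin(b)],[0,1,0],[-np.sin(b),0,np.cos(b)]]
    return m,S
def tongue(a,r=80):
    m,S=frames();return m+S@np.array([33-r*np.cos(a),0,3+r*np.sin(a)])
def plan(pos,Rt=None,p0=None,R0=None):
    "turn first (tool rotvec deg), then shift in the new tool frame (m); grasp-point targets need the TCP worked out"
    s,p,R=st()
    if p0 is not None:p=np.array(p0)
    if R0 is not None:R=R0
    if Rt is None:Rt=R
    rv=Ro.from_matrix(R.T@Rt).as_rotvec(degrees=True);d=Rt.T@(np.array(pos)-p)/1000
    print("turn",rv.round(2),"shift after turn",d.round(4),"| shift before",(R.T@(np.array(pos)-p)/1000).round(4))
def down(y):return Ro.from_euler("xyz",[np.pi,0,y]).as_matrix()
def gp(p,R):return np.array(p)+R[:,2]*ctrl.grip_depth
np.set_printoptions(precision=2,suppress=True)
E
python3 - <<'E'
from h import *
print(tongue(.1))
plan([430,-272,260],down(yaw))
E
```

```text
[ 446.7  -274.97  119.27]
turn [-0.09  0.03 37.57] shift after turn [ 0.09 -0.35 -0.03] | shift before [ 0.28 -0.23 -0.03]
```

Emit:
carry_out(deltas=[0,0,9.4,0,0,-0.015,-1,0,0,9.4,0,0,-0.015,-1,0,0,9.4,0,0,0,-1,0,0,9.4,0,0,0,-1,0,0,0,0.0122,-0.05,0,-1,0,0,0,0.0122,-0.05,0,-1,0,0,0,0.0122,-0.05,0,-1,0,0,0,0.0122,-0.05,0,-1,0,0,0,0.0122,-0.05,0,-1,0,0,0,0.0122,-0.05,0,-1,0,0,0,0.0122,-0.05,0,-1,0,0,0,0,0,0,-1])

```text
clock: 1.6
eef_pos: [432.5, -268.0, 260.9]
tool_rot: [-3.139, 0.0, -0.227]
force: [-0.8, -1.3, -0.1]
width: 85.4
gripper_force: 0.0
```

```bash
sed -i 's/precision=2/precision=4/' h.py
python3 - <<'E'
from h import *
s,p,R=st();print(s["clock"],p,s["tool_rot"])
c=ctrl.calibration("wrist");im=ctrl.get_image("wrist");cv2.imwrite("pics/w1.png",im[:,:,::-1])
np.savez("w1.npz",**c)
m,S=frames()
print(-c["R"].T@c["t"],c["R"])
print(proj(c,[m,m+S@[33,0,3],tongue(0,91),tongue(.15,91),tongue(.3,91)]))
E
```

```text
1.6 [ 432.4773 -268.0246  260.9143] [-3.1387  0.0004 -0.227 ]
[ 505.0526 -286.0989  403.4286] [[-0.2256 -0.9742 -0.0037]
 [-0.9319  0.2147  0.2922]
 [-0.2839  0.0694 -0.9563]]
[[288.691  122.3447]
 [289.4893  83.03  ]
 [287.6399 181.2332]
 [287.6489 192.7921]
 [287.6923 203.1481]]
```

View pics/w1.png

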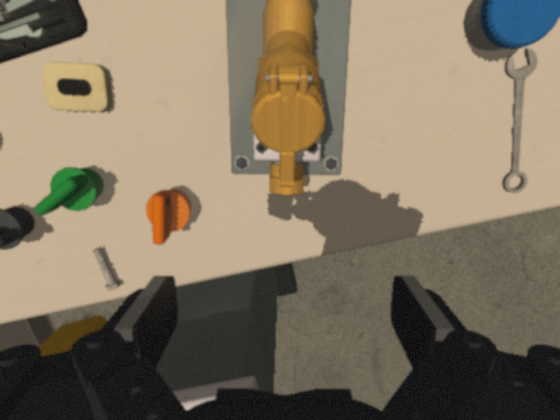

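The wrist view shows the hinge near (289,78), the cap disc at (288,122), and the tongue from (288,150) down towards (288,178). That's close to the prediction. I'll enlarge it to find the tip.

Run:
```python
from h import *
im=cv2.imread("pics/w1.png")[55:205,240:340];s=cv2.imread("pics/side0.png")[170:260,255:325]
a=cv2.resize(im,None,fx=4,fy=4,interpolation=cv2.INTER_CUBIC);b=cv2.resize(s,(400,514),interpolation=cv2.INTER_CUBIC)
o=np.zeros((600,800,3),np.uint8);o[:,:400]=a;o[:514,400:]=b;cv2.imwrite("pics/c2.png",o)
```

```text
(no output)
```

View pics/c2.png

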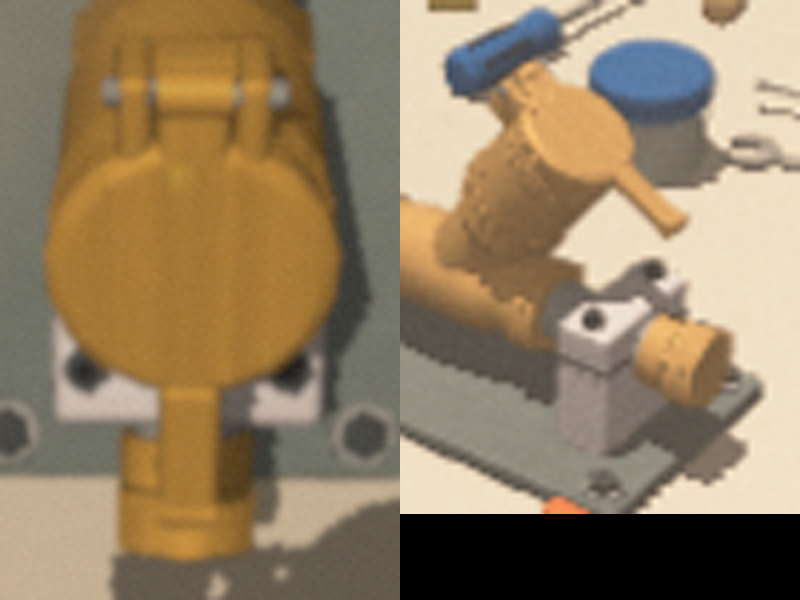

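Run:
```python
from h import *
cw=dict(np.load("w1.npz"));cs=ctrl.calibration("side");ct=ctrl.calibration("top")
print(tri(cw,[[287.5,183],[289,77.6]],cs,[[303,209],[276,184.5]]))
m,S=frames()
print("side/top/wrist pred hinge, tip a=0,.1,.2,.3")
X=[m+S@[33,0,3]]+[tongue(a,91) for a in(0,.1,.2,.3)]
print(np.c_[proj(cs,X),proj(cw,X),proj(ct,X)])
P=onz(cw,[[289,77.6]],158.4);print("hinge@158",P,X[0])
# disc sides & lower edge
print(proj(cw,[m+S@[0,26,5],m+S@[0,-26,5],m+S@[-26,0,5]]))
```

```text
[[ 441.7273 -273.9184  113.3263    0.9747]
 [ 517.4934 -291.9742  152.6856    1.2141]]
side/top/wrist pred hinge, tip a=0,.1,.2,.3
[[276.7934 182.7482 289.4893  83.03   308.997  189.7787]
 [302.5225 211.5966 287.6399 181.2332 298.5874 227.751 ]
 [304.4074 209.4705 287.6422 189.0627 298.0937 229.7867]
 [306.0345 207.0457 287.6594 196.3883 297.6956 231.4763]
 [307.3817 204.3424 287.6923 203.1481 297.3996 232.7941]]
hinge@158 [[ 517.7655 -291.6312  158.4   ]] [ 514.5647 -291.223   158.3855]
[[251.6346 126.5888]
 [325.7822 127.163 ]
 [288.1801 154.3667]]
```

```bash
sed -i 's/^C=.*/C=np.array([550.8,-299.8])/' h.py
python3 - <<'E'
from h import *
t=tongue(.08,82);print(t)
plan(t-[0,0,15],down(yaw))
ks=[.08]+list(np.linspace(.3,3.02,24))
# tool x = rig x (horizontal), tool z = down
h=[( -np.cos(35*np.pi/180)*82*np.cos(a)-np.sin(35*np.pi/180)*82*np.sin(a), -np.sin(35*np.pi/180)*82*np.cos(a)+np.cos(35*np.pi/180)*82*np.sin(a)) for a in ks]
h=np.array(h);d=np.diff(h,axis=0)*[1,-1]/1000
for a,x in zip(ks[1:],d):print(round(a,2),x.round(4))
E
```

```text
[ 448.2941 -275.2577  116.8705]
turn [-0.04  0.03  0.23] shift after turn [0.0178 0.0002 0.1592] | shift before [0.0179 0.0003 0.1592]
0.3 [-0.0074 -0.0164]
0.42 [-0.0024 -0.0094]
0.54 [-0.0013 -0.0096]
0.65 [-0.0001 -0.0097]
0.77 [ 0.001  -0.0096]
0.89 [ 0.0021 -0.0095]
1.01 [ 0.0032 -0.0091]
1.13 [ 0.0043 -0.0087]
1.25 [ 0.0053 -0.0081]
1.36 [ 0.0062 -0.0074]
1.48 [ 0.007  -0.0067]
1.6 [ 0.0078 -0.0058]
1.72 [ 0.0084 -0.0048]
1.84 [ 0.0089 -0.0038]
1.96 [ 0.0093 -0.0027]
2.07 [ 0.0096 -0.0016]
2.19 [ 0.0097 -0.0005]
2.31 [0.0097 0.0007]
2.43 [0.0095 0.0018]
2.55 [0.0092 0.0029]
2.67 [0.0088 0.004 ]
2.78 [0.0083 0.005 ]
2.9 [0.0077 0.0059]
3.02 [0.0069 0.0068]
```

Emit:
carry_out(deltas=[0,0,0,0.018,0,0,-1,0,0,0,0,0,0.04,-1,0,0,0,0,0,0.04,-1,0,0,0,0,0,0.04,-1,0,0,0,0,0,0.039,-1,0,0,0,0,0,0,-1,0,0,0,0,0,0,1,0,0,0,0,0,0,1,0,0,0,0,0,0,1,0,0,0,0,0,0,1,0,0,0,0,0,0,1])

```text
clock: 3.02
eef_pos: [449.3, -274.3, 102.8]
tool_rot: [-3.138, -0.001, -0.233]
force: [2.4, 5.7, 2.3]
width: 10.4
gripper_force: 58.5
```

Emit:
carry_out(deltas=[0,0,0,-0.0037,0,-0.0082,1,0,0,0,-0.0037,0,-0.0082,1,0,0,0,-0.0024,0,-0.0094,1,0,0,0,-0.0013,0,-0.0096,1,0,0,0,0,0,-0.0097,1,0,0,0,0.001,0,-0.0096,1,0,0,0,0,0,0,1])

```text
clock: 3.9
eef_pos: [440.4, -272.1, 157.4]
tool_rot: [-3.139, -0.003, -0.233]
force: [7.7, 3.5, -4.2]
width: 10.3
gripper_force: 58.7
```

Run:
```python
from h import *
im=ctrl.get_image("side");cv2.imwrite("pics/s2.png",cv2.resize(im[140:260,230:390,::-1],None,fx=5,fy=5,interpolation=cv2.INTER_CUBIC))
```

```text
(no output)
```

View pics/s2.png

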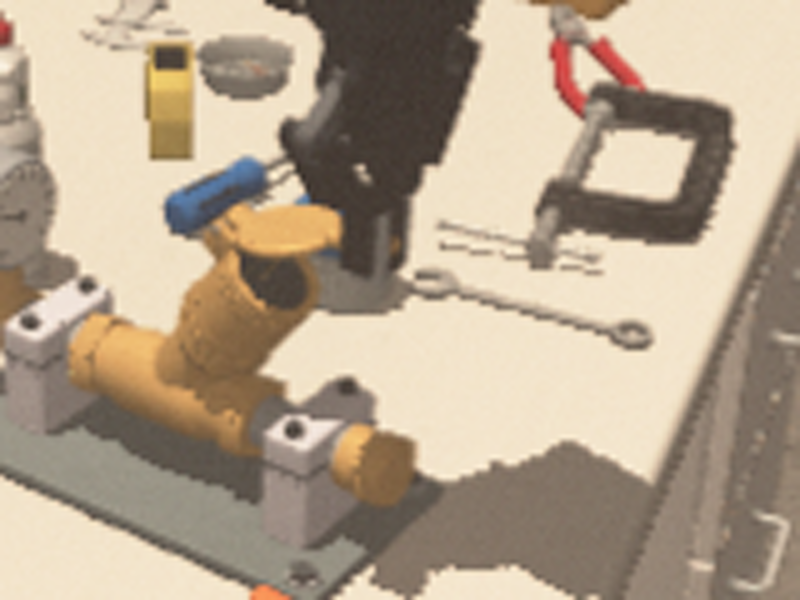

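The cap is lifting (disc at crop (280,225), dark bore visible at (275,285)), with the tongue held between the fingers. I'll carry on round the arc.

Emit:
carry_out(deltas=[0,0,0,0.0021,0,-0.0095,1,0,0,0,0.0032,0,-0.0091,1,0,0,0,0.0043,0,-0.0087,1,0,0,0,0.0053,0,-0.0081,1,0,0,0,0.0062,0,-0.0074,1,0,0,0,0.007,0,-0.0067,1,0,0,0,0.0078,0,-0.0058,1,0,0,0,0,0,0,1])

```text
clock: 4.95
eef_pos: [472.8, -280.0, 211.1]
tool_rot: [-3.138, 0.004, -0.234]
force: [2.9, 4.8, -10.2]
width: 10.2
gripper_force: 58.4
```

Emit:
carry_out(deltas=[0,0,0,0.0084,0,-0.0048,1,0,0,0,0.0089,0,-0.0038,1,0,0,0,0.0093,0,-0.0027,1,0,0,0,0.0096,0,-0.0016,1,0,0,0,0.0097,0,-0.0005,1,0,0,0,0.0097,0,0.0007,1,0,0,0,0,0,0,1])

```text
clock: 5.82
eef_pos: [527.2, -293.0, 224.8]
tool_rot: [-3.137, 0.003, -0.233]
force: [0.1, 7.6, -1.4]
width: 6.6
gripper_force: 58.5
```

Run:
```python
from h import *
im=ctrl.get_image("side");w=ctrl.get_image("wrist")
a=cv2.resize(im[100:220,230:310,::-1],(400,600),interpolation=cv2.INTER_CUBIC)
b=cv2.resize(w[100:420,170:420,::-1],(400,512))
o=np.zeros((600,800,3),np.uint8);o[:,:400]=a;o[:512,400:]=b;cv2.imwrite("pics/s3.png",o)
```

```text
(no output)
```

View pics/s3.png

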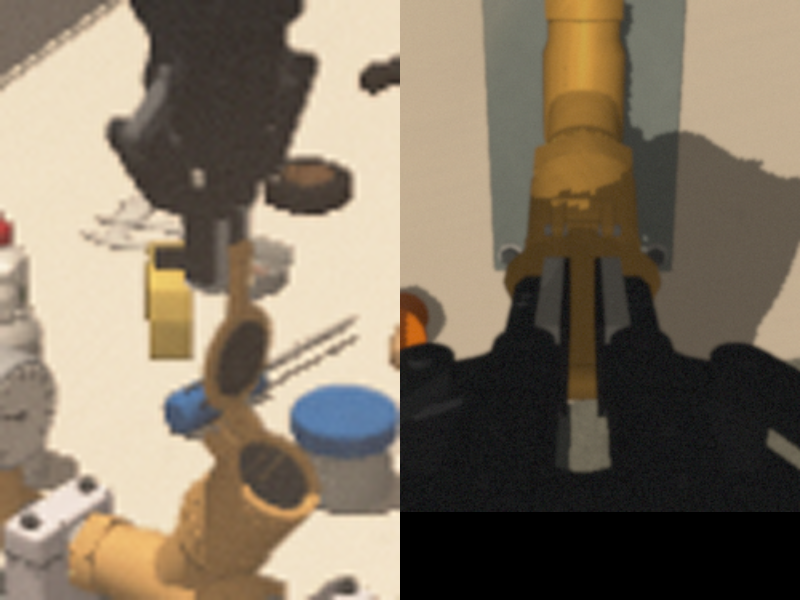

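The cap stands roughly vertical at about 2.1 rad, with the disc at left crop (243,350) and the tongue at (240,265). The tongue is slipping out at the front edge of the pads. I'll let go, move in front of it and push it over with shut fingers.

Emit:
carry_out(deltas=[0,0,0,0,0,0,-0.3,0,0,0,0,0,0,-0.3,0,0,0,0,0,-0.023,-0.3,0,0,0,0,0,-0.023,-0.3,0,0,0,-0.028,0,0,1,0,0,0,-0.027,0,0,1,0,0,0,0,0,0.019,1,0,0,0,0,0,0.019,1,0,0,0,0,0,0,1])

```text
clock: 7.05
eef_pos: [472.6, -283.7, 232.6]
tool_rot: [3.141, 0.001, -0.236]
force: [0.2, 0.6, 0.2]
width: -0.2
gripper_force: 0.0
```

Emit:
carry_out(deltas=[0,0,0,0.008,0,0,1,0,0,0,0.008,0,0,1,0,0,0,0.0075,0,-0.001,1,0,0,0,0.0075,0,-0.001,1,0,0,0,0.0075,0,0,1,0,0,0,0.0075,0,0.001,1,0,0,0,0.0072,0,0.002,1,0,0,0,0.0072,0,0.002,1,0,0,0,0,0,0,1])

```text
clock: 8.18
eef_pos: [532.7, -297.3, 229.6]
tool_rot: [-3.141, -0.0, -0.235]
force: [-0.5, 0.1, -0.4]
width: -0.0
gripper_force: 0.0
```

Emit:
carry_out(deltas=[0,0,0,0.0067,0,0.0033,1,0,0,0,0.0067,0,0.0033,1,0,0,0,0.006,0,0.0046,1,0,0,0,0.006,0,0.0046,1,0,0,0,0.003,0,0.004,1,0,0,0,0,0,0,1])

```text
clock: 8.93
eef_pos: [559.5, -303.8, 210.9]
tool_rot: [-3.141, 0.001, -0.236]
force: [-2.2, 2.0, 8.0]
width: 0.4
gripper_force: 3.5
```

Emit:
carry_out(deltas=[0,0,0,0.002,0,0.003,1,0,0,0,0.001,0,0.001,1,0,0,0,0,0,0,1])

```text
clock: 9.3
eef_pos: [559.9, -304.1, 210.3]
tool_rot: [-3.14, 0.004, -0.236]
force: [-14.3, 7.2, 27.7]
width: -0.3
gripper_force: 15.6
```

The cap is on its stop: it hardly moved under about 30 N. I'll back off upward and head for the key.

Emit:
carry_out(deltas=[0,0,0,-0.01,0,-0.03,1,0,0,0,-0.04,0,-0.04,-1,0,0,0,-0.04,0,0,-1])

```text
clock: 9.68
eef_pos: [476.1, -284.6, 279.0]
tool_rot: [3.14, -0.006, -0.235]
force: [-0.1, -0.1, 0.5]
width: 35.7
gripper_force: 0.0
```

Run:
```python
from h import *
s,p,R=st();print(s["clock"],p,s["qpos"])
for y in (np.arctan2(52.6,18.7),np.arctan2(52.6,18.7)-np.pi):plan([442,38,240],down(y))
plan([405,10,240],down(np.arctan2(52.6,18.7)))
```

```text
9.675 [ 476.0598 -284.6296  278.9557] [ 0.3464  0.4411  0.2085  1.7363 -0.1076  0.9687 -1.2101]
turn [  0.35  -0.22 -83.91] shift after turn [ 0.2926 -0.1402  0.039 ] | shift before [-0.1086 -0.3059  0.0377]
turn [-0.22 -0.36 96.09] shift after turn [-0.2926  0.1402  0.039 ] | shift before [-0.1086 -0.3059  0.0377]
turn [  0.35  -0.22 -83.91] shift after turn [ 0.2538 -0.1656  0.039 ] | shift before [-0.138  -0.27    0.0376]
```

Emit:
carry_out(deltas=[0,0,0,-0.018,-0.051,0.006,-1,0,0,0,-0.018,-0.051,0.006,-1,0,0,0,-0.018,-0.051,0.006,-1,0,0,0,-0.018,-0.051,0.006,-1,0,0,0,-0.018,-0.051,0.006,-1,0,0,0,-0.018,-0.051,0.006,-1])

```text
clock: 10.42
eef_pos: [441.5, 40.9, 240.2]
tool_rot: [-3.141, -0.001, -0.236]
force: [1.6, 0.4, 0.6]
width: 85.1
gripper_force: 0.0
```

Emit:
carry_out(deltas=[0,0,-10.5,0,0,0,-1,0,0,-10.5,0,0,0,-1,0,0,-10.5,0,0,0,-1,0,0,-10.5,0,0,0,-1,0,0,-10.5,0,0,0,-1,0,0,-10.5,0,0,0,-1,0,0,-10.5,0,0,0,-1,0,0,-10.4,0,0,0,-1,0,0,0,0,0,0,-1])

```text
clock: 11.55
eef_pos: [441.6, 39.0, 240.2]
tool_rot: [-3.142, -0.0, 1.227]
force: [-0.3, -0.8, 0.6]
width: 85.2
gripper_force: 0.0
```

Run:
```python
from h import *
s,p,R=st();print(s["clock"],p,s["tool_rot"],s["qpos"])
c=ctrl.calibration("wrist");im=ctrl.get_image("wrist")[:,:,::-1];np.savez("w4.npz",**c);cv2.imwrite("pics/w4full.png",im)
print(proj(c,[[442,38,66],[442,38,0],[451,62.6,66],[432.4,10,66]]))
u,v=proj(c,[[442,38,40]])[0].astype(int);print(u,v)
u0,v0=max(u-75,0),max(v-75,0)
o=cv2.resize(im[v0:v0+150,u0:u0+150],(600,600),interpolation=cv2.INTER_CUBIC);print(u0,v0);cv2.imwrite("pics/w4.png",o)
```

```text
11.55 [441.641   39.0429 240.189 ] [-3.1416 -0.0004  1.2267] [ 0.0222  0.3308 -0.2269  2.0492  0.1044  0.7721 -0.6118]
[[284.0296 188.6258]
 [284.0086 174.4307]
 [284.2204 159.2167]
 [284.4863 220.2209]]
284 182
209 107
```

View pics/w4.png

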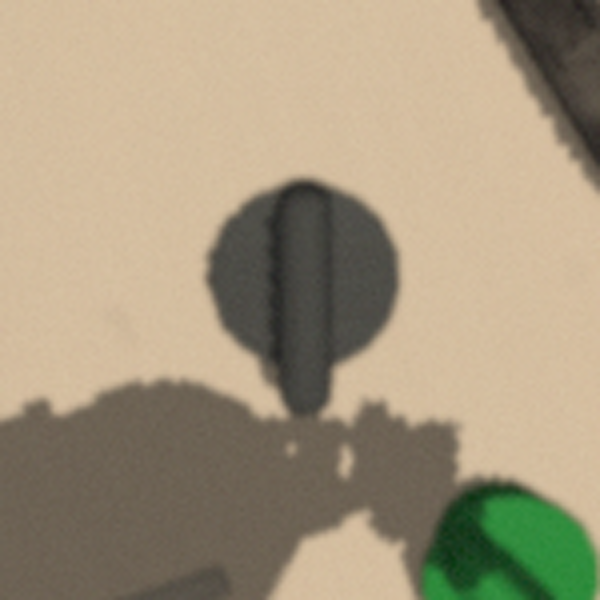

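The key is centred, with its wing running from crop (303,182) to (303,415), parallel to the tool's x, and its flange centre at (303,272).

Run:
```python
from h import *
c=dict(np.load("w4.npz"))
W=onz(c,[[284.7,152.7],[284.7,210.6]],66);print(W,np.linalg.norm(W[0]-W[1]),W.mean(0),np.degrees(np.arctan2(*(W[0]-W[1])[1::-1])))
F=onz(c,[[284.7,175]],33);print("flange",F)
m,S=frames();print("mouth",m);print(S)
# tool R for insertion: x along shield y (+), z=-S z
x=S[:,1];z=-S[:,2];Rt=np.c_[x,np.cross(z,x),z]
s,p,R=st()
print(p);plan([0,0,0],Rt)
```

```text
[[453.2919  67.7641  66.    ]
 [435.6778  18.5741  66.    ]] 52.2485374996978 [444.4848  43.1691  66.    ] 70.29845109031137
flange [[444.5958  43.2734  33.    ]]
mouth [ 492.4491 -285.8294  137.    ]
[[ 0.7966  0.2328 -0.5578]
 [-0.1907  0.9725  0.1336]
 [ 0.5736  0.      0.8192]]
[441.6529  38.98   240.21  ]
turn [-34.96   1.92  -6.15] shift after turn [-0.1407 -0.4822 -0.0444] | shift before [-0.1864 -0.4023  0.2401]
```

Emit:
carry_out(deltas=[0,0,0,0.0038,0.001,0.04,-1,0,0,0,0,0,0.05,-1,0,0,0,0,0,0.05,-1,0,0,0,0,0,0.04,-1,0,0,0,0,0,0.021,-1,0,0,0,0,0,0,-1,0,0,0,0,0,0,1,0,0,0,0,0,0,1,0,0,0,0,0,0,1,0,0,0,0,0,0,1,0,0,0,0,0,0,1])

```text
clock: 12.98
eef_pos: [444.1, 42.4, 39.9]
tool_rot: [3.141, -0.0, 1.229]
force: [-1.2, 0.1, 6.2]
width: 11.0
gripper_force: 58.6
```

Emit:
carry_out(deltas=[0,0,0,0,0,-0.03,1,0,0,0,0,0,-0.05,1,0,0,0,0,0,-0.06,1,0,0,0,0,0,-0.06,1,0,0,0,-0.0495,0.0197,0,1,0,0,0,-0.0495,0.0197,0,1,0,0,0,-0.0495,0.0197,0,1,0,0,0,-0.0495,0.0197,0,1,0,0,0,-0.0495,0.0197,0,1,0,0,0,-0.0495,0.0197,0,1])

```text
clock: 14.22
eef_pos: [454.9, -278.6, 239.0]
tool_rot: [-3.141, -0.0, 1.229]
force: [1.0, 0.7, -2.5]
width: 10.9
gripper_force: 59.2
```

Emit:
carry_out(deltas=[-8.74,0.48,-1.54,0,0,0,1,-8.74,0.48,-1.54,0,0,0,1,-8.74,0.48,-1.54,0,0,0,1,-8.74,0.48,-1.54,0,0,0,1,0,0,0,0,0,0,1,0,0,0,0,0,0,1])

```text
clock: 14.98
eef_pos: [442.5, -292.9, 227.1]
tool_rot: [2.758, 0.036, 1.282]
force: [0.1, -0.2, -2.0]
width: 11.0
gripper_force: 59.5
```

Run:
```python
from h import *
s,p,R=st();print(s["clock"],p,s["qpos"],s["width"])
m,S=frames()
print("tilt err deg",np.degrees(S[:,:2].T@-R[:,2]), "tool in shield\n",S.T@R)
x=S[:,1];z=-S[:,2];Rt=np.c_[x,np.cross(z,x),z]
plan(m+S@[0,0,67],Rt)
c=ctrl.calibration("side");im=ctrl.get_image("side")[:,:,::-1];cv2.imwrite("pics/s5f.png",im)
ct=ctrl.calibration("top");it=ctrl.get_image("top")[:,:,::-1];cv2.imwrite("pics/t5f.png",it)
k=p+R[:,2]*39.9;print("key bottom pred",proj(c,k),proj(ct,k),"mouth",proj(c,m),proj(ct,m))
cw=ctrl.calibration("wrist");np.savez("w5.npz",**cw);iw=ctrl.get_image("wrist")[:,:,::-1];cv2.imwrite("pics/w5f.png",iw)
print("wrist: mouth",proj(cw,m),"keybottom",proj(cw,k))
o=np.zeros((600,800,3),np.uint8)
o[:,:400]=cv2.resize(im[130:250,240:320],(400,600),interpolation=cv2.INTER_CUBIC)
o[:300,400:]=cv2.resize(iw,(400,300),interpolation=cv2.INTER_AREA)
o[300:,400:]=cv2.resize(it[165:240,260:360],(400,300),interpolation=cv2.INTER_CUBIC)
cv2.imwrite("pics/m5.png",o)
```

```text
14.975 [ 442.483  -292.856   227.0987] [ 1.0588  0.3862 -0.6318  2.1862  0.6265  0.3033 -0.3448] 10.996592058594858
tilt err deg [13.0034  3.0703] tool in shield
 [[ 0.0234  0.9736 -0.227 ]
 [ 0.9979 -0.0364 -0.0536]
 [-0.0604 -0.2252 -0.9724]]
turn [-13.08   3.3   -1.73] shift after turn [ 0.0185 -0.0132  0.0337] | shift before [ 0.0202 -0.0059  0.0348]
key bottom pred [[301.6501 174.0438]] [[313.0613 217.823 ]] mouth [[284.5463 193.5359]] [[305.5326 202.1259]]
wrist: mouth [[295.8341 177.841 ]] keybottom [[281.942  244.7185]]
```

View pics/m5.png

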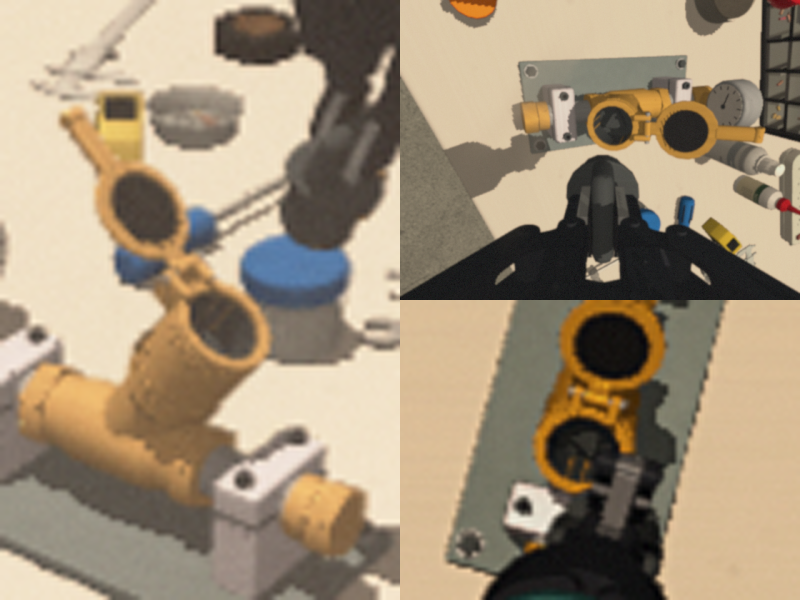

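The cap is fully back. The mouth is open at side-crop (228,325), and the three-cornered head is visible in the bore at (612,123). The key hangs straight in the gripper. The tilt was only part done, so I'll go on more slowly.

Emit:
carry_out(deltas=[-2.2,0.55,-0.3,0,0,-0.003,1,-2.2,0.55,-0.3,0,0,-0.003,1,-2.2,0.55,-0.3,0,0,0,1,-2.2,0.55,-0.3,0,0,0,1,-2.2,0.55,-0.3,0,0,0,1,-2.2,0.55,-0.3,0,0,0,1,0,0,0,0,0,0,1])

```text
clock: 16.0
eef_pos: [439.4, -291.8, 231.5]
tool_rot: [2.533, 0.001, 1.337]
force: [-0.2, -0.6, -2.1]
width: 11.0
gripper_force: 59.6
```

```bash
cat > q.py <<'E'
from h import *
s,p,R=st();print(s["clock"],p,s["qpos"],s["width"],"F",s["force"])
m,S=frames()
print("tool z err deg (shield x,y)",np.degrees(S[:,:2].T@R[:,2]), "ang of tool x in shield",np.degrees(np.arctan2(*(S.T@R[:,0])[1::-1])))
# straighten z only
z=-S[:,2];x=R[:,0]-z*(R[:,0]@z);x/=np.linalg.norm(x);Rt=np.c_[x,np.cross(z,x),z]
print("TCP in shield",S.T@(p-m),"key shoulder",S.T@(p+R[:,2]*11.9-m))
plan(m+S@[0,0,67],Rt)
E
python3 q.py
```

```text
16.0 [ 439.4015 -291.8474  231.5086] [ 1.4938  0.5309 -1.1121  2.3506  1.8603  0.2824 -1.4298] 11.048556762456661 F [-0.1866 -0.5596 -2.1328]
tool z err deg (shield x,y) [-0.1258  0.0113] ang of tool x in shield 90.1000138321423
TCP in shield [ 13.096  -18.2043 106.2038] key shoulder [ 13.0698 -18.202   94.3038]
turn [-0.13 -0.01  0.  ] shift after turn [ 0.0182 -0.0131  0.0392] | shift before [ 0.0182 -0.013   0.0392]
```

Run:
```python
from h import *
cs=ctrl.calibration("side");cw=dict(np.load("w5.npz"));m,S=frames()
uv={}
for n,f,c in(("w","w5f",cw),("s","s5f",cs)):
    im=cv2.imread(f"pics/{f}.png");p=proj(c,m)[0];r=45 if n=="w" else 22
    x0,y0=(p-r).astype(int);roi=im[y0:y0+2*r,x0:x0+2*r];h=cv2.cvtColor(roi,cv2.COLOR_BGR2HSV)
    mk=((h[...,0]>8)&(h[...,0]<30)&(h[...,1]>90)&(h[...,2]>110)).astype(np.uint8)
    cn,hi=cv2.findContours(1-mk,cv2.RETR_EXTERNAL,cv2.CHAIN_APPROX_NONE)
    for k in cn:
        if cv2.contourArea(k)>150 and cv2.pointPolygonTest(k,(float(r),float(r)),False)>=0:
            hull=cv2.convexHull(k);e=cv2.fitEllipse(hull);print(n,"pred",p,"ellipse",np.array(e[0])+[x0,y0],e[1:],cv2.contourArea(hull),cv2.boundingRect(k));uv[n]=np.array(e[0])+[x0,y0]
    th=np.linspace(0,6.28,40);E=proj(c,[m+S@[19.5*np.cos(t),19.5*np.sin(t),0] for t in th]).astype(np.float32)
    print("expected ellipse",cv2.fitEllipse(E))
    O=onz(c,uv[n][None],137) if n in uv else None;print(O)
if len(uv)==2:
    T=tri(cw,uv["w"][None],cs,uv["s"][None])[0];print(T,m,"shield off",S.T@(T[:3]-m))
```

```text
w pred [295.8341 177.841 ] ellipse [299.468  175.8199] ((52.81621551513672, 59.26100540161133), 115.14189147949219) 2342.5 (21, 17, 55, 54)
expected ellipse ((296.322265625, 177.0798797607422), (55.061744689941406, 57.82760238647461), 129.25851440429688)
[[ 495.3341 -285.4395  137.    ]]
expected ellipse ((284.49383544921875, 193.5883331298828), (11.471160888671875, 16.577627182006836), 132.353759765625)
None
```

Emit:
carry_out(deltas=[0,0,0,0.0061,-0.0037,0.006,1,0,0,0,0.0061,-0.0037,0.006,1,0,0,0,0.006,-0.0037,0.006,1,0,0,0,0,0,0.01,1,0,0,0,0,0,0.01,1,0,0,0,0,0,0.01,1,0,0,0,0,0,0.008,1,0,0,0,0,0,0,1])

```text
clock: 17.0
eef_pos: [466.7, -279.5, 179.3]
tool_rot: [2.532, 0.001, 1.337]
force: [-1.6, 0.8, -1.7]
width: 11.0
gripper_force: 59.6
```

```bash
sed -i 's/return m,S$/return m+S@[2,.5,0],S/' h.py; python3 q.py
```

```text
17.0 [ 466.6638 -279.53    179.3214] [ 1.387   0.7337 -1.1613  2.3783  2.0595  0.5396 -1.6294] 10.961407904346043 F [-1.5867  0.7739 -1.7166]
tool z err deg (shield x,y) [-0.0679  0.0198] ang of tool x in shield 90.10307555120282
TCP in shield [ 0.5315 -0.3777 49.8924] key shoulder [ 0.5174 -0.3735 37.9924]
turn [-0.07 -0.02  0.  ] shift after turn [ 0.0004 -0.0005 -0.0171] | shift before [ 0.0004 -0.0006 -0.0171]
```

Emit:
carry_out(deltas=[0,0,0,0,-0.0005,0.004,1,0,0,0,0,0,0.004,1,0,0,0,0,0,0.004,1,0,0,0,0,0,0.003,1,0,0,0,0,0,0.003,1,0,0,0,0,0,0,1])

```text
clock: 17.75
eef_pos: [476.1, -281.8, 164.7]
tool_rot: [2.531, 0.001, 1.338]
force: [0.5, 0.8, -3.1]
width: 10.8
gripper_force: 59.6
```

```bash
python3 q.py
```

```text
17.75 [ 476.1416 -281.8323  164.6963] [ 1.3596  0.7835 -1.1514  2.3696  2.0927  0.5839 -1.6453] 10.82557047477667 F [ 0.5456  0.8119 -3.1043]
tool z err deg (shield x,y) [-0.0433 -0.0067] ang of tool x in shield 90.13238694101983
TCP in shield [ 0.1324 -0.4099 32.3179] key shoulder [ 0.1234 -0.4112 20.4179]
turn [-0.04  0.01 -0.  ] shift after turn [ 0.0004 -0.0001 -0.0347] | shift before [ 0.0004 -0.0002 -0.0347]
```

Emit:
carry_out(deltas=[0,0,0,0,0,0.003,1,0,0,0,0,0,0.003,1,0,0,0,0,0,0.002,1,0,0,0,0,0,0.002,1,0,0,0,0,0,0.0015,1,0,0,0,0,0,0,1])

```text
clock: 18.5
eef_pos: [482.2, -283.2, 155.1]
tool_rot: [2.532, 0.001, 1.338]
force: [-1.9, 2.1, -3.6]
width: 11.1
gripper_force: 59.6
```

```bash
python3 q.py
```

```text
18.5 [ 482.1532 -283.153   155.052 ] [ 1.3427  0.8139 -1.1434  2.3624  2.1113  0.6081 -1.6526] 11.10454382799016 F [-1.95    2.0892 -3.5618]
tool z err deg (shield x,y) [-0.0871  0.0125] ang of tool x in shield 90.11785290964431
TCP in shield [-0.3584 -0.2944 20.8879] key shoulder [-0.3765 -0.2918  8.988 ]
turn [-0.09 -0.01  0.  ] shift after turn [ 0.0003  0.0004 -0.0461] | shift before [ 0.0003  0.0003 -0.0461]
```

Emit:
carry_out(deltas=[0,0,0,0,0,0.0012,1,0,0,0,0,0,0.0012,1,0,0,0,0,0,0,1])

```text
clock: 18.88
eef_pos: [483.1, -283.5, 152.8]
tool_rot: [2.533, 0.001, 1.337]
force: [-3.1, 3.6, -5.8]
width: 11.0
gripper_force: 59.5
```

Emit:
carry_out(deltas=[0,0,0,0,0,0.001,1,0,0,0,0,0,0,1])

```text
clock: 19.12
eef_pos: [483.6, -283.6, 152.1]
tool_rot: [2.533, 0.001, 1.337]
force: [-4.1, 2.4, -5.3]
width: 10.7
gripper_force: 59.8
```

```bash
python3 q.py
```

```text
19.125 [ 483.5849 -283.6371  152.0607] [ 1.338   0.8226 -1.1407  2.3605  2.1165  0.6151 -1.6544] 10.68901910097459 F [-4.0503  2.4486 -5.2732]
tool z err deg (shield x,y) [-0.1281 -0.0049] ang of tool x in shield 90.10969571469165
TCP in shield [-0.8413 -0.4319 17.5743] key shoulder [-0.8679 -0.4329  5.6744]
turn [-0.13  0.   -0.  ] shift after turn [ 0.0004  0.0008 -0.0494] | shift before [ 0.0004  0.0007 -0.0494]
```

Emit:
carry_out(deltas=[0,0,0,0,-0.001,0,1,0,0,0,0,-0.001,0,1,0,0,0,0,0,0,1])

```text
clock: 19.5
eef_pos: [483.3, -283.6, 151.9]
tool_rot: [2.53, 0.002, 1.338]
force: [-1.0, 3.2, -3.4]
width: 10.8
gripper_force: 59.7
```

```bash
cat >> q.py <<'E'
print("F in shield (weight 2N removed)",S.T@(s["force"]+[0,0,2]),"T",S.T@s["torque"])
E
python3 q.py
```

```text
19.5 [ 483.2774 -283.5689  151.8899] [ 1.3397  0.8255 -1.1432  2.3635  2.1236  0.6198 -1.6589] 10.787641717803643 F [-0.9528  3.188  -3.4256]
tool z err deg (shield x,y) [ 0.0252 -0.0156] ang of tool x in shield 90.15521089249953
TCP in shield [-1.1972 -0.4372 17.615 ] key shoulder [-1.192  -0.4405  5.715 ]
turn [0.03 0.02 0.  ] shift after turn [ 0.0004  0.0012 -0.0494] | shift before [ 0.0004  0.0012 -0.0494]
F in shield (weight 2N removed) [-2.1848  2.8786 -0.2105] T [ 0.7692  1.5667 -0.0016]
```

Emit:
carry_out(deltas=[0,0,0,0,0,0.001,1,0,0,0,0,0,0.001,1,0,0,0,0,0,0,1])

```text
clock: 19.88
eef_pos: [484.3, -283.8, 150.2]
tool_rot: [2.531, 0.002, 1.338]
force: [-1.4, 3.8, -1.5]
width: 11.1
gripper_force: 60.0
```

```bash
python3 q.py
```

```text
19.875 [ 484.3046 -283.8413  150.1668] [ 1.3368  0.8306 -1.1416  2.3621  2.1266  0.6239 -1.6599] 11.05005777054737 F [-1.3557  3.8185 -1.4933]
tool z err deg (shield x,y) [ 0.0116 -0.0235] ang of tool x in shield 90.15424356877297
TCP in shield [-1.3153 -0.4629 15.5942] key shoulder [-1.3129 -0.4678  3.6942]
turn [0.01 0.02 0.  ] shift after turn [ 0.0005  0.0013 -0.0514] | shift before [ 0.0004  0.0013 -0.0514]
F in shield (weight 2N removed) [-1.5177  3.3978  1.6813] T [ 0.8574  1.3565 -0.0396]
```

Emit:
carry_out(deltas=[0,0,0,0,0,0.001,1,0,0,0,0,0,0.001,1,0,0,0,0,0,0,1])

```text
clock: 20.25
eef_pos: [485.4, -284.1, 148.4]
tool_rot: [2.531, 0.002, 1.338]
force: [-2.0, 3.3, -1.1]
width: 10.9
gripper_force: 60.1
```

```bash
python3 q.py
```

```text
20.25 [ 485.3722 -284.0991  148.4358] [ 1.3339  0.8359 -1.14    2.3606  2.1297  0.6277 -1.6609] 10.898430158990157 F [-2.0181  3.3418 -1.0735]
tool z err deg (shield x,y) [ 0.0015 -0.0192] ang of tool x in shield 90.14836606796776
TCP in shield [-1.4085 -0.4651 13.5463] key shoulder [-1.4082 -0.4691  1.6463]
turn [0.   0.02 0.  ] shift after turn [ 0.0005  0.0014 -0.0535] | shift before [ 0.0004  0.0014 -0.0535]
F in shield (weight 2N removed) [-1.7136  2.78    2.3309] T [ 0.8859  1.1362 -0.0589]
```

Emit:
carry_out(deltas=[0,0,0,0,0,0.001,1,0,0,0,0,0,0.001,1,0,0,0,0,0,0,1])

```text
clock: 20.62
eef_pos: [486.3, -284.2, 147.1]
tool_rot: [2.531, 0.002, 1.338]
force: [-4.0, 4.8, 4.4]
width: 11.0
gripper_force: 61.0
```

```bash
python3 q.py
```

```text
20.625 [ 486.2519 -284.2435  147.0516] [ 1.3314  0.8403 -1.1391  2.3598  2.1328  0.6319 -1.6618] 11.01018600456591 F [-3.9549  4.7513  4.3966]
tool z err deg (shield x,y) [ 0.0111 -0.0362] ang of tool x in shield 90.18309796843941
TCP in shield [-1.4741 -0.4006 11.9025] key shoulder [-1.4718 -0.4082  0.0025]
turn [0.01 0.04 0.  ] shift after turn [ 0.0004  0.0015 -0.0551] | shift before [ 0.0004  0.0015 -0.0551]
F in shield (weight 2N removed) [-0.3879  3.6999  8.0804] T [ 0.8589  1.055  -0.0331]
```

Emit:
carry_out(deltas=[0,0,0,0,0,0.001,1,0,0,0,0,0,0.0005,1,0,0,0,0,0,0,1])

```text
clock: 21.0
eef_pos: [486.3, -284.2, 147.0]
tool_rot: [2.53, 0.005, 1.339]
force: [-18.6, 5.9, 23.6]
width: 10.8
gripper_force: 64.6
```

```bash
python3 q.py
```

```text
21.0 [ 486.3316 -284.2046  146.9616] [ 1.3306  0.8415 -1.1402  2.361   2.1349  0.636  -1.6627] 10.786487542076063 F [-18.5805   5.8684  23.5735]
tool z err deg (shield x,y) [ 0.063  -0.1153] ang of tool x in shield 90.28817929380862
TCP in shield [-1.4696 -0.3443 11.7895] key shoulder [-1.4565 -0.3682 -0.1105]
turn [0.06 0.12 0.  ] shift after turn [ 0.0003  0.0015 -0.0552] | shift before [ 0.0002  0.0015 -0.0552]
F in shield (weight 2N removed) [-1.2528  1.3808 32.0968] T [ 0.5259  1.0402 -0.1994]
```

The key went home: firm contact with the shoulder at z ≈ 0 in the shield frame, so it dropped straight over the head. I'll ease the press and start screwing clockwise.

Emit:
carry_out(deltas=[0,0,0,0,0,-0.0013,1,0,0,5,0,0,0,1,0,0,5,0,0,0,1,0,0,5,0,0,0,1,0,0,5,0,0,0,1,0,0,5,0,0,0,1,0,0,0,0,0,0,1])

```text
clock: 21.88
eef_pos: [486.4, -283.4, 147.0]
tool_rot: [2.575, -0.244, 0.975]
force: [-5.8, 6.0, 5.7]
width: 10.8
gripper_force: 61.3
```

```bash
python3 q.py
```

```text
21.875 [ 486.3922 -283.3651  146.9787] [ 1.3567  0.8797 -1.2023  2.3599  2.086   0.6839 -2.0408] 10.799660009730658 F [-5.8379  6.0052  5.7494]
tool z err deg (shield x,y) [0.0197 0.0599] ang of tool x in shield 65.24052678421577
TCP in shield [-1.5717  0.4862 11.8818] key shoulder [-1.5676  0.4987 -0.0182]
turn [-0.01 -0.06  0.  ] shift after turn [ 0.0002  0.0016 -0.0551] | shift before [ 0.0003  0.0016 -0.0551]
F in shield (weight 2N removed) [-1.3512  4.4808 10.4064] T [1.0511 1.0452 0.2189]
```

Emit:
carry_out(deltas=[0,0,5,0,0,0,1,0,0,5,0,0,0,1,0,0,5,0,0,0,1,0,0,0,0,0,0,1])

```text
clock: 22.38
eef_pos: [486.3, -283.4, 147.0]
tool_rot: [2.648, -0.376, 0.738]
force: [-4.7, 6.5, 6.3]
width: 11.3
gripper_force: 61.3
```

```bash
python3 q.py
```

```text
22.375 [ 486.3495 -283.3676  146.9603] [ 1.3622  0.889  -1.2166  2.3598  2.0758  0.6966 -2.29  ] 11.25348891757617 F [-4.735   6.4673  6.2918]
tool z err deg (shield x,y) [0.0146 0.0571] ang of tool x in shield 50.2422041284208
TCP in shield [-1.6158  0.4739 11.8902] key shoulder [-1.6127  0.4858 -0.0097]
turn [-0.03 -0.05  0.  ] shift after turn [ 0.0007  0.0015 -0.0551] | shift before [ 0.0007  0.0015 -0.0551]
F in shield (weight 2N removed) [-0.2496  5.1871 10.2972] T [1.0605 1.1133 0.2197]
```

Emit:
carry_out(deltas=[0,0,5,0,0,0,1,0,0,5,0,0,0,1,0,0,5,0,0,0,1,0,0,5,0,0,0,1,0,0,5,0,0,0,1,0,0,0,0,0,0,1])

```text
clock: 23.12
eef_pos: [486.6, -283.2, 147.2]
tool_rot: [2.85, -0.546, 0.292]
force: [-4.7, 6.6, 5.7]
width: 11.2
gripper_force: 65.6
```

```bash
python3 q.py
```

```text
23.125 [ 486.585  -283.209   147.1555] [ 1.3661  0.8963 -1.2278  2.36    2.0695  0.7068 -2.7147] 11.242120516773785 F [-4.7457  6.5587  5.6678]
tool z err deg (shield x,y) [0.0624 0.0638] ang of tool x in shield 25.446827548971104
TCP in shield [-1.3465  0.6829 11.9399] key shoulder [-1.3335  0.6962  0.0399]
turn [-0.03 -0.08  0.  ] shift after turn [ 0.0009  0.0012 -0.0551] | shift before [ 0.001   0.0012 -0.0551]
F in shield (weight 2N removed) [-0.6335  5.2735  9.8042] T [1.0837 1.1357 1.1195]
```

Emit:
carry_out(deltas=[0,0,2,0,0,0,1,0,0,2,0,0,0,1,0,0,0,0,0,0,1])

```text
clock: 23.5
eef_pos: [486.6, -283.1, 147.2]
tool_rot: [2.889, -0.564, 0.216]
force: [-3.6, 5.2, 4.7]
width: 10.9
gripper_force: 82.9
```

```bash
python3 q.py
```

```text
23.5 [ 486.6071 -283.0696  147.2062] [ 1.3663  0.8969 -1.2288  2.3604  2.0698  0.708  -2.7818] 10.856093833323284 F [-3.559   5.2368  4.6749]
tool z err deg (shield x,y) [0.0828 0.0639] ang of tool x in shield 21.622740126561006
TCP in shield [-1.3263  0.8236 11.9878] key shoulder [-1.3091  0.8369  0.0878]
turn [-0.03 -0.1   0.  ] shift after turn [ 0.0009  0.0013 -0.055 ] | shift before [ 0.001   0.0012 -0.055 ]
F in shield (weight 2N removed) [-0.0055  4.2642  8.1524] T [0.9525 1.2468 1.8578]
```

Torque rose to 1.9 N·m with the key no longer turning, so the spindle is on its hard stop. I'll unwind the wind-up, let go and retreat along the axis.

Emit:
carry_out(deltas=[0,0,-2,0,0,0,1,0,0,-2,0,0,-0.0005,1,0,0,0,0,0,0,-0.2,0,0,0,0,0,0,-0.2,0,0,0,0,0,0,-0.2,0,0,0,0,0,-0.005,-0.2,0,0,0,0,0,-0.008,-0.2,0,0,0,0,0,-0.01,-0.2,0,0,0,0,0,-0.01,-0.2,0,0,0,0,0,-0.01,-0.2,0,0,0,0,0,-0.01,-0.2,0,0,0,0,0,0,-0.2])

```text
clock: 25.0
eef_pos: [456.1, -277.7, 191.1]
tool_rot: [2.85, -0.545, 0.286]
force: [-0.7, 0.3, 0.0]
width: 51.3
gripper_force: 0.0
```

Emit:
carry_out(deltas=[0,0,0,0,0,-0.015,-0.2,0,0,0,0,0,-0.015,-0.2,0,0,0,0,0,-0.015,-0.2,0,0,0,0,0,0,-0.2])

```text
clock: 25.5
eef_pos: [431.2, -271.8, 227.7]
tool_rot: [2.85, -0.545, 0.285]
force: [0.2, -0.4, -0.3]
width: 51.3
gripper_force: 0.0
```

Run:
```python
from h import *
m,S=frames();s,p,R=st();print(s["clock"],p,s["force"],s["qpos"],S.T@(p-m))
o=np.zeros((600,800,3),np.uint8)
a=ctrl.get_image("side")[:,:,::-1];w=ctrl.get_image("wrist")[:,:,::-1];t=ctrl.get_image("top")[:,:,::-1]
o[:,:400]=cv2.resize(a[130:250,240:320],(400,600),interpolation=cv2.INTER_CUBIC)
o[:300,400:]=cv2.resize(w,(400,300),interpolation=cv2.INTER_AREA)
o[300:,400:]=cv2.resize(t[100:280,180:420],(400,300),interpolation=cv2.INTER_CUBIC)
cv2.imwrite("pics/m6.png",o)
c=ctrl.calibration("side");ct=ctrl.calibration("top")
m0=m-S@[2,0,0]
for k in(0,10):
  print(k,"wing top ctr",proj(c,m0+S@[0,0,38+k]),"flange ctr",proj(c,m0+S@[0,0,k]))
```

```text
25.5 [ 431.1818 -271.8362  227.698 ] [ 0.2435 -0.4458 -0.2676] [ 1.5185  0.5627 -1.2148  2.4034  1.9085  0.3789 -2.6503] [ -1.4546  -1.157  110.3399]
0 wing top ctr [[292.4808 184.7551]] flange ctr [[284.425  193.6221]]
10 wing top ctr [[294.6724 182.343 ]] flange ctr [[286.5042 191.3335]]
```

View pics/m6.png

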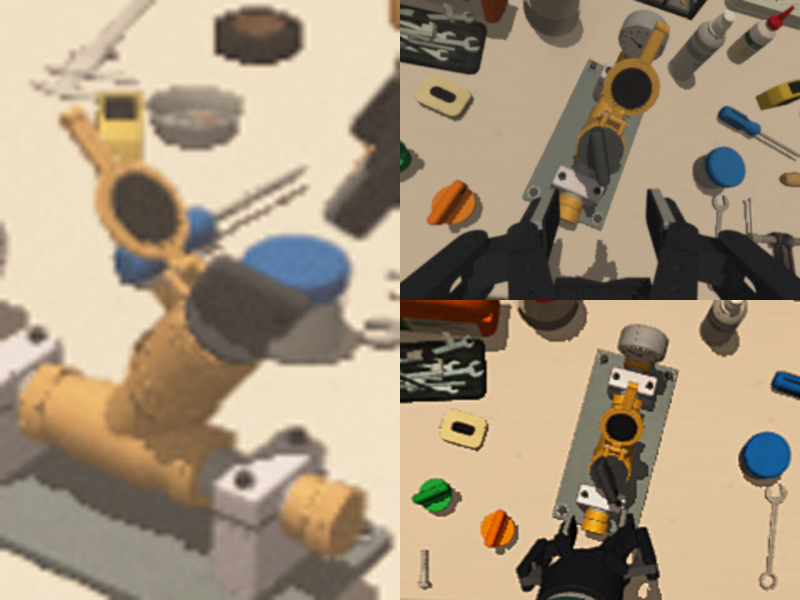

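The key's flange sits on the rim (side crop (225,335)), the cap lies back (145,205), and the jar, spanner, bolt and cassette are where they were. The robot is clear of everything, so I'll hand in.

```bash
python3 -c "
from cell import ctrl
print(ctrl.finish_job())"
```

```text
the job is handed in; nothing more can be done
None
```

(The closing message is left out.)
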